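Tip the fittings tray into its catch tub

ROBOT

A 6-joint arm with a two-finger parallel gripper is mounted at the origin on the work surface. World frame = base frame: x ahead of the robot, y to its left, z up, the work surface at z = 0. Lengths are in m, angles in degrees, forces in N, time in s.
With the tool pointing down it reaches from about 0.375 to 0.9 m from the base axis. Payload 3.1 kg.
Tool frame: the origin (TCP) lies where the fingers leave the gripper's body, on its centre line; the fingertips stand 70 mm ahead of it and the grasp point (between the pads) lies 51 mm ahead of it; z points along the fingers, y is the line along which they close (so a half turn about z gives the same grasp; the last joint's range is limited). The gripper opens to 87 mm and grips with 3 to 60 N. Pads are 19 mm wide; open, the fingers measure 117 mm over their backs; the gripper's body (75 mm by 190 mm) begins 51 mm behind the grasp point.
Start: joints at [56.293, 30.224, 82.088, -0, 67.689, -10.227], TCP at [0.249, 0.573, 0.292] pointing down, gripper open.
Joint ranges: [-176.69, 176.69], [-43.24, 126.21], [12.49, 139.97], [-82, 262], [0, 151.66], [-163.58, 163.58]. Speed limits (degrees/s): [159.86, 159.86, 180, 180, 180, 180].

INTERFACE

Orientations are given as a 3x3 rotation matrix whose columns are the frame's x, y, z axes.
In Python, from rig import readout, capture, calibration, bot, look_for gives the robot as it stands. The module is installed in compiled form; this text tells all that it offers.
- The arm moves only by the shell command python3 -m pendant 'ROWS'. ROWS is JSON, a list of rows, each a list of 7 numbers: the shift along the tool's x, y, z normalised to -1 to 1, where 1 is 200 mm, then the turn, a rotation vector about the tool's x, y, z normalised to -1 to 1, where 1 is 180 degrees, then the closure, from -1 (fully open) to 1 (shut). In form: [[dx, dy, dz, ax, ay, az, grip], ...]. A call has 1 to 8 rows; each row is the pose to reach, as a shift and turn from the pose commanded when the call began, along the tool's axes at that moment, turning the shorter way round; what a row does not reach only later rows make up. A row lasts 1/10 s, in which the tool goes at most 50 mm and 8.59 degrees, less where a joint would pass 70% of its speed; a pose out of reach is approached as far as the arm can. A call with a number of a shift or a turn outside -1 to 1 is refused whole. A call with a gripper value outside its range is refused whole. The fingers move at their own pace and stop on an object; the grip force is fixed at half the most. Time passes only in rows, so rows that repeat a pose let the fingers close. It gives the time, the measured TCP pose, the force, the opening and the grip force at its end, in the units of the state.
- readout.read_state(): the state, without advancing time (a new reading comes with each control period).
- capture(name): name is "scene" or "top" or "wrist"; returns (picture, depth): 480x640x3 uint8, red, green, blue; 480x640 float32, m along the optical axis (not along the pixel's ray), 0 where there is no reading.
- calibration(name): a dict with "mtx" (3x3 intrinsics, pixels), "T" (4x4, takes a point from camera to world coordinates); the wrist camera has in their place "mount" (4x4, takes a point from camera to tool coordinates, whose origin is the TCP and whose axes are the flange's). Camera axes: x right, y down, z forward; pixel columns grow to the right and rows downward; lengths in m; the calibration is good to about 2 mm. A picture is of the moment at which its call begins: read the wrist's pose just before it. calibration takes no time and is no camera call.
- bot.hand_in(): hands the job in; it is judged then, once.
Trained networks look in the newest picture that a camera, given by its name, has taken for a name from the list of things; names that differ only in an ending like _2 or _b are one class to them, and where a whole thing is asked for, a point or a joint stands for the part that bears it (a point fixed in the world has none). Each returns a list of dicts, best first, with "conf" (0 to 1); they miss things now and then, are a little off and sometimes report something else, mostly with a low value. They report only what shows in the picture. A call takes as long as a camera call. They do not tell look-alikes from the thing itself.
- look_for(thing, camera): "extent" ([left, top, right, bottom] in pixels, round what is visible of it).
The state is a dict: "time_s": time; "joint_positions": joint angles; "qvel": joint speeds; "tau": joint torques, N m; "position": TCP position; "tcp_rot": TCP orientation; "force": force on the tool from outside, world axes, zero at the start; "moment": the same for the moment, N m; "opening": opening from 0.0 (shut) to 1.0 (fully open); "grasp_force": force on a finger pad.
Only numpy, scipy, OpenCV 4.12 (cv2) and the standard library are available. Lean on these libraries where they do the work, as an engineer would, in place of code of your own. Each camera call takes 0.05 s, during which the arm holds its last target. There are 200 camera calls.

TASK

Gently slide the catch tub across the bench until its long side sits flush against the base of the tipping-tray stand. Then slowly push the tray's tab down until the tray is firmly home on its stop, pressing noticeably harder than its return spring alone needs but never above 22 N, and hold until all three fittings have slid out into the tub. Ease the tray gently back up to level and let go; do not handle the fittings, never let the tray fly, and leave the other things on the bench alone.

Things in the scene. Friction and masses are not known exactly. Their poses are not given: they have to be found in the camera images.
- stand: Dark steel stand of the tipping tray, fixed. Origin on the bench under the middle of the hinge; x axis (roughly away from the robot) parallel to the hinge; the tray's outlet and the tub lie to its -y side. Base plate 190 (x) by 200 (y) by 12 mm; its straight rubber edge facing the tub lies at y = -70 mm. Two posts 8 mm thick at x = +-83 mm, 146 mm high.
- tray: Aluminium tray. Origin on the hinge line, 140 mm above the bench, midway between the posts; axes as the stand's when level. Turns about its x: pushing its -y end down tips it, a spring brings it back. Floor 10 mm above the hinge line, 134 mm wide, y = -150 (open outlet) to +106 mm; walls 22 mm high. Rests within 0.04 rad of level. Tilting faster than 1.2 rad/s either way counts as flying.
- press_tab (a point): Middle of the top of the flat tab to push, on the tray's +x side: tray frame (97, -115, 12) mm. Tab 54 mm out from the wall, 54 mm long (y), 6 mm thick; moves on an arc about the hinge. Spring: about 1 to 7 N here. A rubber stop, to be felt, ends the tilt between 0.45 and 0.6 rad, then several N per mm. Firmly home: 9 to 22 N at the stop, kept at least half a second; over 22 N does harm.
- outlet (a point): Middle of the tray's open outlet edge, on the floor's upper face (tray frame y = -150 mm); moves with the tray. Fittings may need nearly the full tilt and a second or two to slide out over it.
- tub: Loose grey open tub, about 0.5 kg, 210 (x) by 170 (y) by 50 mm high, walls and floor 5 mm. Origin at the centre of its underside. Flush: its +y side touches the base's edge, so its centre is at y = -155 mm in the stand's frame, axes parallel; x within 50 mm of the stand's middle. The tipped outlet then hangs over it. Sliding it takes 2 to 6 N; pressing it on the base with over 22 N is too rough.
- hex_plug: Loose brass hex plug, 32 mm across its corners, 22 mm high, lying in the tray. Origin at the centre of its underside.
- pipe_cap: Loose copper pipe cap, round, 30 mm across, 18 mm high, in the tray. Origin at the centre of its underside.
- flange_plate: Loose brass blanking flange, 32 mm square plate 7 mm thick with a 20 mm round boss, 19 mm high in all, in the tray. Origin at the centre of its underside.
- wrench: Bystander: steel wrench lying on the bench.
- screwdriver: Bystander: screwdriver lying on the bench.
- tape_roll: Bystander: white tape roll, 90 mm across, 19 mm high.
- spray_can: Bystander: white bottle, 60 mm across, 160 mm high.
- sealant_jar: Bystander: grey jar, 68 mm across, 70 mm high.
- mug: Bystander: white mug, 80 mm across, 90 mm high.
Mind the look-alikes: they are no part of the job. Leave any red or white look-alike of the hex_plug alone.

How it is judged:
By the outcome, as a careful person would: the job done as asked, in the order asked, and still so for the second after the job is handed in, with the robot touching nothing.
It also fails if it takes over 64 s, if anything falls off the work surface, if the arm or the gripper's body presses on something with over 40 N, if the wrist force passes 120 N, or if a joint passes its speed limit or range.

## Working session

There is one attempt and no reset: what is moved stays moved. The work goes in short steps, Python scripts to look and compute and a shell command to move; the robot and the scene stay as the last step left them, time stands still between calls to the robot, and variables do not carry over. Pictures are saved under pics/ and viewed, at most 10 in all, crops included, and the job is handed in when it is done.

```bash
mkdir -p pics
python3 - <<'E'
from rig import readout, capture, calibration, look_for
import cv2, numpy as np
s=readout.read_state(); print(s)
for n in ("scene","top"):
    p,d=capture(n); cv2.imwrite(f"pics/{n}0.png",p[:,:,::-1]); np.savez(f"{n}0.npz",p=p,d=d)
    print(n,calibration(n))
    for t in ("stand","tray","press_tab","tub","hex_plug","pipe_cap","flange_plate","mug","spray_can","sealant_jar","wrench","screwdriver","tape_roll") if n=="top" else ("tray","tub","press_tab"):
        print(t,[(np.round(r["extent"]).tolist(),round(r["conf"],2)) for r in look_for(t,n)[:3]])
E
```

```text
{'time_s': 0.0, 'joint_positions': array([ 5.62893549e+01,  3.02792966e+01,  8.21548452e+01, -1.57508992e-03,
        6.76876867e+01, -1.02279538e+01]), 'qvel': array([-0.01023563,  0.0051815 , -0.10653778, -0.02053434, -0.00775616,
        0.02914397]), 'tau': array([ 3.20406243e-04, -4.40045178e+01, -1.76592976e+01,  6.32819301e-02,
        5.83141192e-02, -1.50441751e-04]), 'position': array([0.24871094, 0.57276583, 0.29127647]), 'tcp_rot': array([[-9.17184457e-01,  3.98461201e-01, -1.15894285e-03],
       [ 3.98462730e-01,  9.17182792e-01, -1.78288619e-03],
       [ 3.52551464e-04, -2.09703103e-03, -9.99997739e-01]]), 'force': array([0.46274515, 0.35313672, 0.90565351]), 'moment': array([0.00048394, 0.01646717, 0.03491957]), 'grasp_force': 0.0, 'opening': 0.9975652878511903}
scene {'mtx': array([[468.34216628,   0.        , 317.41130395],
       [  0.        , 468.34216628, 236.25782722],
       [  0.        ,   0.        ,   1.        ]]), 'T': array([[-0.78172295,  0.48915689, -0.38682654,  0.90256733],
       [ 0.62360598,  0.60819015, -0.49114185,  0.4752001 ],
       [-0.004
[... 840 characters left out ...]
ub [([347.0, 193.0, 419.0, 283.0], 0.78), ([236.0, 167.0, 355.0, 259.0], 0.5)]
hex_plug [([208.0, 213.0, 220.0, 226.0], 0.58), ([208.0, 160.0, 219.0, 173.0], 0.5), ([275.0, 196.0, 294.0, 214.0], 0.48)]
pipe_cap [([272.0, 236.0, 286.0, 248.0], 0.7), ([273.0, 198.0, 291.0, 213.0], 0.58), ([467.0, 184.0, 500.0, 216.0], 0.37)]
flange_plate [([276.0, 212.0, 292.0, 234.0], 0.54), ([234.0, 144.0, 272.0, 181.0], 0.5)]
mug [([427.0, 329.0, 478.0, 369.0], 0.84)]
spray_can [([113.0, 211.0, 155.0, 242.0], 0.73)]
sealant_jar [([465.0, 183.0, 499.0, 213.0], 0.93)]
wrench [([296.0, 98.0, 330.0, 166.0], 0.96)]
screwdriver [([163.0, 318.0, 203.0, 343.0], 0.58)]
tape_roll [([233.0, 144.0, 271.0, 182.0], 0.8)]
```

View pics/top0.png

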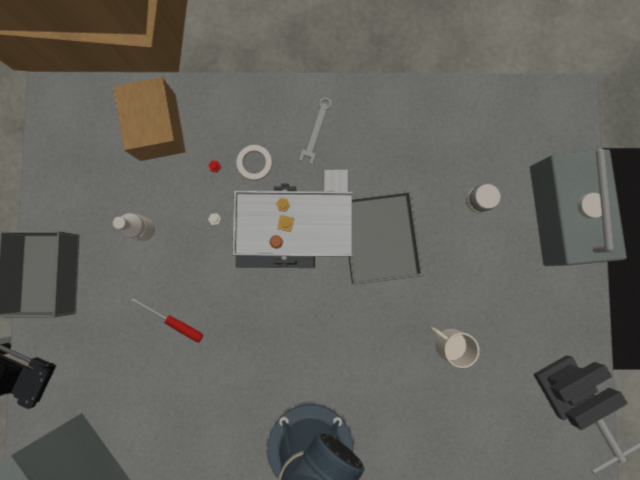

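View pics/scene0.png

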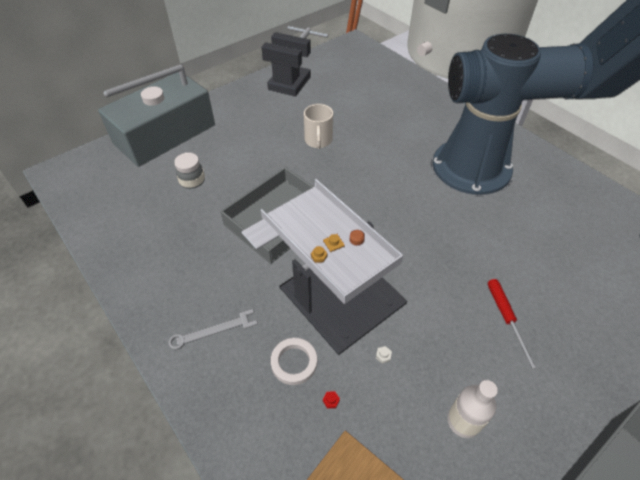

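Top view: the tray is at (235–352, 190–257), with the tab at (336,180). The grey tub is at (350–420, 195–283), turned by a few degrees. The fittings lie in the tray: hex plug (283,204), flange (286,223) and cap (276,242). The look-alikes are the red (215,166) and white (214,219) hex plugs on the bench, and the open bin at (38,275), which could be taken for a tub. I choose the tub beside the stand.

```bash
cat > h.py <<'E'
import numpy as np, cv2
from rig import calibration
def world(n,d):
    c=calibration(n); K,T=c["mtx"],c["T"]
    v,u=np.mgrid[:480,:640]
    P=np.stack([(u-K[0,2])/K[0,0]*d,(v-K[1,2])/K[1,1]*d,d],-1)
    return P@T[:3,:3].T+T[:3,3]
def rect(w,m):
    r=cv2.minAreaRect((w[m][:,:2]*1000).astype(np.float32)); return r, np.round(cv2.boxPoints(r)).tolist()
E
python3 - <<'E'
from h import *
z=np.load("top0.npz"); w=world("top",z["d"]); X,Y,Z=w[...,0],w[...,1],w[...,2]
ok=z["d"]>0
v,u=np.mgrid[:480,:640]
R=lambda a,b,c,d:(u>=a)&(u<=c)&(v>=b)&(v<=d)&ok
tr=R(225,185,360,265)&(Z>.14)
print("tray",rect(w,tr)); 
wl=R(225,185,360,265)&(Z>.164); print("wall",rect(w,wl),np.median(Z[wl]))
tb=R(322,165,352,187)&(Z>.13); print("tab",rect(w,tb),np.median(Z[tb]), w[tb].mean(0))
ba=R(225,255,330,280)&(Z<.03)&(Z>.006); print("base",rect(w,ba))
tu=R(345,185,430,295)&(Z>.035)&(Z<.065); print("tub rim",rect(w,tu),np.median(Z[tu]))
tf=R(370,210,405,270); print("tub floor z",np.median(Z[tf]), "floor tray z",np.median(Z[R(300,200,340,245)]), Z[R(240,200,255,245)].mean())
pb=z["p"].astype(int).sum(-1);
E
python3 - <<'E'
import cv2,numpy as np
p=np.load("top0.npz")["p"][:,:,::-1][150:300,205:435]
cv2.imwrite("pics/crop0.png",cv2.resize(p,None,fx=3.4,fy=3.4,interpolation=cv2.INTER_CUBIC))
E
```

```text
tray (((531.2059326171875, 41.728981018066406), (180.42710876464844, 260.6839904785156), 0.20912739634513855), [[441.0, 172.0], [441.0, -89.0], [622.0, -88.0], [621.0, 172.0]])
wall (((533.0396728515625, 41.73564910888672), (141.93727111816406, 260.5670166015625), 0.1585439294576645), [[462.0, 172.0], [462.0, -89.0], [604.0, -88.0], [604.0, 172.0]]) 0.17075187374735135
tab (((635.8853759765625, -55.21767807006836), (41.078182220458984, 52.3541145324707), 0.15501993894577026), [[615.0, -29.0], [615.0, -81.0], [656.0, -81.0], [656.0, -29.0]]) 0.15057389498714768 [ 0.63571699 -0.05501084  0.15063615]
base (((436.108642578125, 99.40645599365234), (60.125335693359375, 234.10060119628906), 0.22303271293640137), [[406.0, 216.0], [407.0, -18.0], [467.0, -18.0], [466.0, 217.0]])
tub rim (((512.43408203125, -171.6305389404297), (210.19815063476562, 170.6219024658203), 7.238150596618652), [[397.0, -100.0], [419.0, -270.0], [627.0, -243.0], [606.0, -74.0]]) 0.04856399606761974
tub floor z 0.004842567777751272 floor tray z 0.14906680315514576 0.15074210944095995
```

View pics/crop0.png

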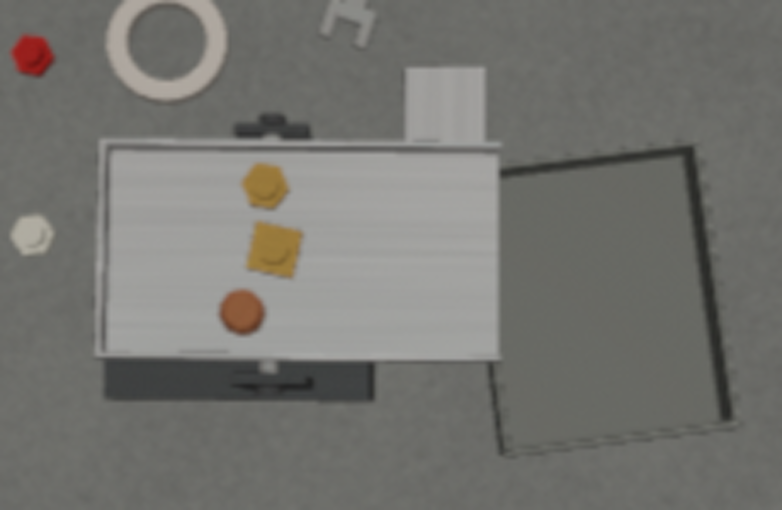

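The crop confirms the tray parts and that the tub is the right one. The stand's origin comes out at about (0.533, 0.062), with no yaw. The tub is at (0.512, −0.172), yawed +7°, and its target centre is y ≈ −0.093. I'll move the arm over to the far side of the tub.

```bash
python3 -m pendant '[[-0.93,-0.14,-0.25,0,0,0.369,-1],[-0.93,-0.14,-0.25,0,0,0.369,-1],[-0.93,-0.14,-0.25,0,0,0.369,-1],[-0.93,-0.14,-0.25,0,0,0.369,-1],[-0.93,-0.14,-0.25,0,0,0.369,-1],[-0.93,-0.14,-0.25,0,0,0.369,-1],[-0.93,-0.14,-0.25,0,0,0.369,-1],[-0.93,-0.14,-0.25,0,0,0.369,-1]]'; python3 -c "
from rig import *
print(readout.read_state()['tcp_rot'].round(3), calibration('wrist'))"
```

```text
time_s: 1.7
position: [0.4087, 0.4732, 0.3422]
tcp_rot: [[0.004, 1.0, -0.0], [1.0, -0.004, -0.0], [-0.0, -0.0, -1.0]]
force: [0.2, -0.6, 0.0]
opening: 1.007
grasp_force: 0.0
[[ 0.004  1.    -0.   ]
 [ 1.    -0.004 -0.   ]
 [-0.    -0.    -1.   ]] {'mtx': array([[398.09419158,   0.        , 322.05311738],
       [  0.        , 398.09419158, 245.50900691],
       [  0.        ,   0.        ,   1.        ]]), 'mount': array([[ 1.85138672e-04, -9.67194719e-01, -2.54036103e-01,
         6.92828944e-02],
       [ 9.99999557e-01,  4.13484290e-04, -8.45475226e-04,
        -3.59228421e-04],
       [ 9.22779111e-04, -2.54035834e-01,  9.67194367e-01,
        -9.24690360e-02],
       [ 0.00000000e+00,  0.00000000e+00,  0.00000000e+00,
         1.00000000e+00]])}
```

```bash
M="python3 -m pendant"; 
python3 -m pendant '[[-1,0.12,0,0,0,0,-1],[-1,0.12,0,0,0,0,-1],[-1,0.12,0,0,0,0,-1],[-1,0.12,0,0,0,0,-1]]' >/dev/null
python3 -m pendant '[[-1,0.2,0,0,0,0,-1],[-1,0.2,0,0,0,0,-1],[-1,0.2,0,0,0,0,-1],[-1,0.2,0,0,0,0,-1]]' >/dev/null
python3 -m pendant '[[-1,0.2,0,0,0,0,-1],[-1,0.2,0,0,0,0,-1],[-1,0.2,0,0,0,0,-1],[-1,0.2,0,0,0,0,-1]]' >/dev/null
python3 -m pendant '[[-0.87,0,0,0,0,0,-1],[-0.87,0,0,0,0,0,-1],[-0.87,0,0,0,0,0,-1],[-0.87,0,0,0,0,0,-1],[-0.87,0,0,0,0,0,-1],[-0.87,0,0,0,0,0,-1]]'
```

```text
time_s: 3.5
position: [0.5117, -0.2912, 0.3419]
tcp_rot: [[-0.0, 1.0, -0.001], [1.0, 0.0, 0.001], [0.001, -0.001, -1.0]]
force: [0.1, 1.2, -0.6]
opening: 0.998
grasp_force: 0.0
```

```bash
python3 -m pendant '[[-0.03,0,0.2,0,0,0,-1],[-0.03,0,0.4,0,0,0,-1],[-0.03,0,0.6,0,0,0,-1],[-0.03,0,0.8,0,0,0,-1],[-0.03,0,0.9,0,0,0,-1],[-0.03,0,0.9,0,0,0,-1]]'
python3 -m pendant '[[0,0,0.1,0,0,0,-1],[0,0,0.2,0,0,0,-1],[0,0,0.3,0,0,0,-1],[0,0,0.34,0,0,0,-1],[0,0,0.34,0,0,0,-1],[0,0,0.34,0,0,0,-1]]'
```

```text
time_s: 4.1
position: [0.5106, -0.2938, 0.1593]
tcp_rot: [[-0.004, 1.0, -0.006], [1.0, 0.004, 0.006], [0.006, -0.006, -1.0]]
force: [-0.4, 0.3, -0.1]
opening: 1.001
grasp_force: 0.0
time_s: 4.7
position: [0.5128, -0.2972, 0.0956]
tcp_rot: [[-0.002, 1.0, 0.002], [1.0, 0.002, -0.001], [-0.001, 0.002, -1.0]]
force: [0.4, -1.3, 0.6]
opening: 0.999
grasp_force: 0.0
```

```bash
python3 -m pendant '[[0.02,0,0,0,0,0,-1],[0.04,0,0,0,0,0,-1],[0.06,0,0,0,0,0,-1],[0.075,0,0,0,0,0,-1],[0.09,0,0,0,0,0,-1],[0.105,0,0,0,0,0,-1],[0.12,0,0,0,0,0,-1],[0.135,0,0,0,0,0,-1]]' | grep -E "time|pos|force"
python3 -m pendant '[[0.015,0,0,0,0,0,-1],[0.03,0,0,0,0,0,-1],[0.045,0,0,0,0,0,-1],[0.06,0,0,0,0,0,-1],[0.075,0,0,0,0,0,-1],[0.09,0,0,0,0,0,-1],[0.105,0,0,0,0,0,-1],[0.12,0,0,0,0,0,-1]]' | grep -E "time|pos|force"
python3 - <<'E'
from h import *
from rig import capture
p,d=capture("top"); w=world("top",d); Z=w[...,2]; v,u=np.mgrid[:480,:640]
cv2.imwrite("pics/top1.png",cv2.resize(p[140:320,200:440,::-1],None,fx=3.3,fy=3.3))
m=(u>330)&(u<430)&(v>185)&(v<295)&(Z>.035)&(Z<.06)&(d>0); print(rect(w,m))
E
```

```text
time_s: 5.5
position: [0.5121, -0.2709, 0.0943]
force: [-2.0, -4.1, -0.7]
grasp_force: 1.7
time_s: 6.3
position: [0.5119, -0.2459, 0.0943]
force: [-1.1, -4.2, 0.8]
grasp_force: 1.9
(((621.0182495117188, -164.32290649414062), (9.92485523223877, 127.59040832519531), 2.580617666244507), [[613.0, -101.0], [619.0, -228.0], [629.0, -228.0], [623.0, -100.0]])
```

View pics/top1.png

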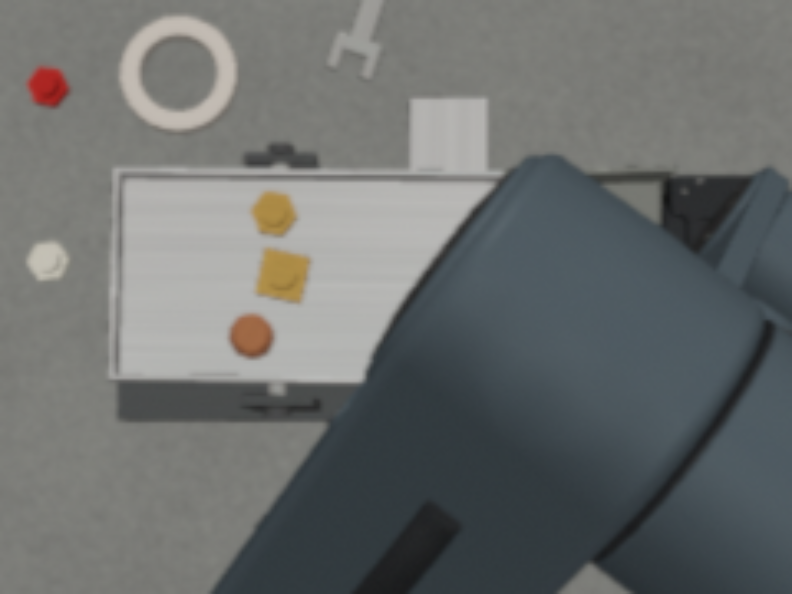

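The tub is sliding at about 4 N and turning parallel; its +x end is near (665,175) in this crop. I'll continue the slow push.

```bash
python3 -m pendant '[[0.015,0,0,0,0,0,-1],[0.03,0,0,0,0,0,-1],[0.045,0,0,0,0,0,-1],[0.06,0,0,0,0,0,-1],[0.075,0,0,0,0,0,-1],[0.09,0,0,0,0,0,-1],[0.105,0,0,0,0,0,-1],[0.12,0,0,0,0,0,-1]]' | grep -E "time|pos|force"
python3 -m pendant '[[0.015,0,0,0,0,0,-1],[0.03,0,0,0,0,0,-1],[0.045,0,0,0,0,0,-1],[0.06,0,0,0,0,0,-1],[0.07,0,0,0,0,0,-1],[0.08,0,0,0,0,0,-1],[0.09,0,0,0,0,0,-1],[0.1,0,0,0,0,0,-1]]' | grep -E "time|pos|force"
```

```text
time_s: 7.15
position: [0.5122, -0.222, 0.0943]
force: [0.1, -3.9, 1.0]
grasp_force: 2.0
time_s: 7.95
position: [0.5119, -0.2021, 0.0943]
force: [-0.2, -3.2, 0.5]
grasp_force: 2.0
```

```bash
python3 -m pendant '[[0.008,0,0,0,0,0,-1],[0.016,0,0,0,0,0,-1],[0.024,0,0,0,0,0,-1],[0.032,0,0,0,0,0,-1],[0.039,0,0,0,0,0,-1],[0.046,0,0,0,0,0,-1],[0.053,0,0,0,0,0,-1],[0.06,0,0,0,0,0,-1]]' | grep -E "time|pos|force"
```

```text
time_s: 8.75
position: [0.5119, -0.191, 0.0943]
force: [-3.5, -11.6, -0.2]
grasp_force: 5.6
```

```bash
python3 -m pendant '[[0.004,0,0,0,0,0,-1],[0.008,0,0,0,0,0,-1]]' | grep -E "time|pos|force"
```

```text
time_s: 8.95
position: [0.5118, -0.1907, 0.0944]
force: [-4.3, -14.9, -0.5]
grasp_force: 7.2
```

Contact force is 15 N against the base. I'll back off, raise, and check flushness with the wrist camera.

```bash
python3 -m pendant '[[-0.02,0,0,0,0,0,-1],[-0.06,0,0,0,0,0,-1],[-0.12,0,0,0,0,0,-1],[-0.2,0,0,0,0,0,-1],[-0.2,0,-0.2,0,0,0,-1],[-0.2,0,-0.45,0,0,0,-1],[-0.2,0,-0.7,0,0,0,-1],[-0.2,0,-0.95,0,0,0,1]]'| grep -E "time|pos|force"
python3 -m pendant '[[0,0,-0.3,0,0,0,1],[0,0,-0.3,0,0,0,1],[0,0,-0.3,0,0,0,1],[0,0,-0.3,0,0,0,1],[0,0,-0.3,0,0,0,1]]'| grep -E "time|pos|force"
cat >> h.py <<'E'
def wworld(d,s):
    c=calibration("wrist"); K,M=c["mtx"],c["mount"]
    v,u=np.mgrid[:480,:640]
    P=np.stack([(u-K[0,2])/K[0,0]*d,(v-K[1,2])/K[1,1]*d,d],-1)@M[:3,:3].T+M[:3,3]
    return P@s["tcp_rot"].T+s["position"]
E
python3 - <<'E'
from h import *
from rig import capture,readout
s=readout.read_state(); p,d=capture("wrist"); w=wworld(d,s); Z=w[...,2]
cv2.imwrite("pics/w2.png",p[:,:,::-1]); np.savez("w2.npz",p=p,d=d,w=w)
m=(Z>.04)&(Z<.056)&(w[...,1]<0)&(w[...,1]>-.25)&(w[...,0]>.38)&(w[...,0]<.66)&(d>0); print(m.sum(),rect(w,m))
q=w[m]; 
for side in (q[q[:,1]<-.165],):
    print(np.polyfit(side[:,0],side[:,1],1), side[:,0].min(),side[:,0].max(),side[:,1].min())
E
```

```text
time_s: 9.75
position: [0.5115, -0.2293, 0.286]
force: [0.6, -0.7, 0.9]
grasp_force: 0.0
time_s: 10.25
position: [0.5109, -0.2282, 0.3418]
force: [-0.2, 0.2, -0.7]
grasp_force: 0.0
3366 (((522.99072265625, -109.44066619873047), (140.8111572265625, 210.76052856445312), 89.76350402832031), [[417.0, -179.0], [628.0, -180.0], [629.0, -39.0], [418.0, -39.0]])
[ 0.00047017 -0.17663855] 0.4185821900874219 0.6280446476035226 -0.18009217524410961
```

View pics/w2.png

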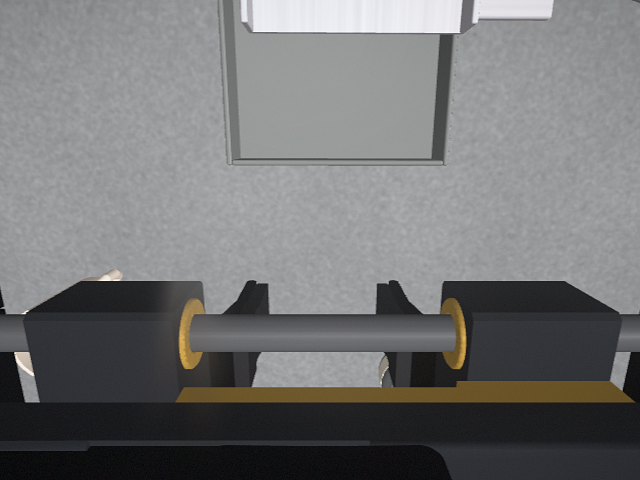

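Wrist view: the tub's rim corners are at (230,162) and (445,162), parallel and flush. Its outer side is at y = −0.180 and its centre at x = 0.523. The tab is at top right (515,8). Next I'll go above the tab with the fingers closed.

```bash
python3 -m pendant '[[0.86,0.6,0,0,0,0,1],[0.86,0.6,0,0,0,0,1],[0.86,0.6,0,0,0,0,1],[0.86,0.6,0,0,0,0,1],[0.86,0.6,0,0,0,0,1],[0.86,0.6,0,0,0,0,1],[0.86,0.6,0,0,0,0,1],[0.86,0.6,0,0,0,0,1]]'
python3 -m pendant '[[0,0,0.15,0,0,0,1],[0,0,0.3,0,0,0,1],[0,0,0.4,0,0,0,1],[0,0,0.5,0,0,0,1],[0,0,0.53,0,0,0,1],[0,0,0.53,0,0,0,1]]'
```

```text
time_s: 11.1
position: [0.6307, -0.0579, 0.3437]
tcp_rot: [[0.0, 1.0, -0.002], [1.0, -0.0, -0.0], [-0.0, -0.002, -1.0]]
force: [0.5, 0.0, -0.7]
opening: 0.005
grasp_force: 0.0
time_s: 11.7
position: [0.6307, -0.0575, 0.2375]
tcp_rot: [[0.0, 1.0, -0.002], [1.0, -0.0, 0.0], [0.0, -0.002, -1.0]]
force: [0.2, -0.7, 0.8]
opening: 0.001
grasp_force: 0.0
```

```bash
python3 -m pendant '[[0,0,0.012,0,0,0,1],[0,0,0.024,0,0,0,1],[0,0,0.036,0,0,0,1],[0,0,0.048,0,0,0,1],[0,0,0.06,0,0,0,1],[0,0,0.07,0,0,0,1],[0,0,0.08,0,0,0,1],[0,0,0.09,0,0,0,1]]'|grep -E "time|pos|force"
python3 -m pendant '[[0,0,0.01,0,0,0,1],[0,0,0.02,0,0,0,1],[0.001,0,0.03,0,0,0,1],[0.001,0,0.04,0,0,0,1],[0.002,0,0.05,0,0,0,1],[0.003,0,0.06,0,0,0,1],[0.004,0,0.07,0,0,0,1],[0.005,0,0.08,0,0,0,1]]'|grep -E "time|pos|force"
```

```text
time_s: 12.5
position: [0.6317, -0.0563, 0.2202]
force: [-0.2, -0.1, 1.6]
grasp_force: 1.0
time_s: 13.3
position: [0.6319, -0.0556, 0.2043]
force: [0.7, -1.3, 3.7]
grasp_force: 1.6
```

```bash
python3 -m pendant '[[0.001,0,0.01,0,0,0,1],[0.002,0,0.02,0,0,0,1],[0.003,0,0.03,0,0,0,1],[0.004,0,0.04,0,0,0,1],[0.006,0,0.05,0,0,0,1],[0.008,0,0.06,0,0,0,1],[0.01,0,0.07,0,0,0,1],[0.012,0,0.08,0,0,0,1]]'|grep -E "time|pos|force"
```

```text
time_s: 14.1
position: [0.6318, -0.0531, 0.1882]
force: [0.9, -4.6, 2.6]
grasp_force: 2.0
```

```bash
python3 -m pendant '[[0.002,0,0.008,0,0,0,1],[0.004,0,0.016,0,0,0,1],[0.006,0,0.024,0,0,0,1],[0.008,0,0.032,0,0,0,1],[0.01,0,0.04,0,0,0,1],[0.012,0,0.048,0,0,0,1],[0.014,0,0.056,0,0,0,1],[0.016,0,0.064,0,0,0,1]]'|grep -E "time|pos|force"
```

```text
time_s: 14.9
position: [0.6317, -0.0496, 0.1754]
force: [0.7, -3.5, 3.7]
grasp_force: 2.2
```

```bash
python3 -m pendant '[[0.001,0,0.005,0,0,0,1],[0.002,0,0.01,0,0,0,1],[0.003,0,0.015,0,0,0,1],[0.004,0,0.02,0,0,0,1]]'|grep -E "time|pos|force"
```

```text
time_s: 15.3
position: [0.6316, -0.0485, 0.1714]
force: [0.5, -0.3, 3.4]
grasp_force: 1.7
```

```bash
python3 -m pendant '[[0.001,0,0.005,0,0,0,1],[0.002,0,0.01,0,0,0,1],[0.003,0,0.015,0,0,0,1],[0.004,0,0.02,0,0,0,1]]'|grep -E "time|pos|force"
```

```text
time_s: 15.7
position: [0.6311, -0.0478, 0.1674]
force: [0.5, 0.0, 5.1]
grasp_force: 2.1
```

```bash
python3 -m pendant '[[0.001,0,0.005,0,0,0,1],[0.002,0,0.01,0,0,0,1]]'|grep -E "time|pos|force"
```

```text
time_s: 15.9
position: [0.6312, -0.0476, 0.1657]
force: [-1.5, 0.1, 8.2]
grasp_force: 4.1
```

```bash
python3 -m pendant '[[0.001,0,0.005,0,0,0,1],[0.002,0,0.008,0,0,0,1]]'|grep -E "time|pos|force"
```

```text
time_s: 16.1
position: [0.6313, -0.0473, 0.1652]
force: [-2.1, -0.2, 13.8]
grasp_force: 6.1
```

```bash
python3 -m pendant '[[0,0,0,0,0,0,1],[0,0,0,0,0,0,1],[0,0,0,0,0,0,1]]'|grep -E "time|pos|force"
python3 -m pendant '[[0,0,0,0,0,0,1],[0,0,0,0,0,0,1],[0,0,0,0,0,0,1],[0,0,0,0,0,0,1],[0,0,0,0,0,0,1],[0,0,0,0,0,0,1],[0,0,0,0,0,0,1],[0,0,0,0,0,0,1]]'|grep -E "time|pos|force"
python3 - <<'E'
from h import *
from rig import capture,look_for
for n in ("scene","wrist","top"):
    p,d=capture(n); cv2.imwrite(f"pics/h_{n}.png",p[:,:,::-1])
    for t in ("hex_plug","pipe_cap","flange_plate"): print(n,t,[(np.round(r["extent"]).tolist(),round(r["conf"],2)) for r in look_for(t,n)[:3]])
E
```

```text
time_s: 16.4
position: [0.6313, -0.0474, 0.1654]
force: [-2.1, -0.1, 13.3]
grasp_force: 5.3
time_s: 17.2
position: [0.6312, -0.0474, 0.1654]
force: [-3.3, -0.9, 12.3]
grasp_force: 5.3
scene hex_plug [([380.0, 345.0, 390.0, 366.0], 0.76), ([323.0, 393.0, 342.0, 415.0], 0.49)]
scene pipe_cap [([285.0, 214.0, 293.0, 220.0], 0.43)]
scene flange_plate []
wrist hex_plug []
wrist pipe_cap [([114.0, 381.0, 136.0, 386.0], 0.61)]
wrist flange_plate []
top hex_plug [([210.0, 213.0, 223.0, 226.0], 0.65)]
top pipe_cap [([371.0, 242.0, 379.0, 255.0], 0.62)]
top flange_plate [([364.0, 222.0, 378.0, 236.0], 0.7)]
```

View pics/h_scene.png

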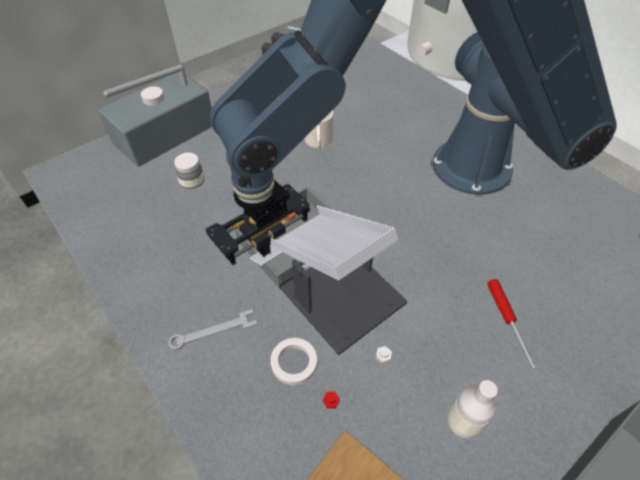

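Run:
```python
import cv2
p=cv2.imread("pics/h_top.png")[160:300,230:430]; q=cv2.imread("pics/h_wrist.png")
cv2.imwrite("pics/hc.png",cv2.hconcat([cv2.resize(p,(400,280),interpolation=2),cv2.resize(q,(373,280))]))
```

```text
(no output)
```

View pics/hc.png

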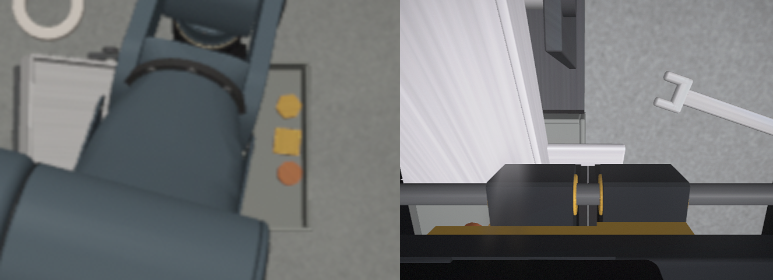

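The left (top) view shows all three fittings in the tub: hex plug (288,105), flange (287,141) and cap (289,173). The tray was held at 12–14 N for over 1 s. Now I'll ease it up.

```bash
python3 -m pendant '[[-0.001,0,-0.007,0,0,0,1],[-0.002,0,-0.015,0,0,0,1],[-0.004,0,-0.024,0,0,0,1],[-0.006,0,-0.034,0,0,0,1],[-0.008,0,-0.044,0,0,0,1],[-0.011,0,-0.054,0,0,0,1],[-0.014,0,-0.064,0,0,0,1],[-0.017,0,-0.074,0,0,0,1]]'|grep -E "time|pos|force"
python3 -m pendant '[[-0.002,0,-0.01,0,0,0,1],[-0.004,0,-0.02,0,0,0,1],[-0.006,0,-0.03,0,0,0,1],[-0.008,0,-0.04,0,0,0,1],[-0.01,0,-0.05,0,0,0,1],[-0.012,0,-0.06,0,0,0,1],[-0.014,0,-0.07,0,0,0,1],[-0.016,0,-0.08,0,0,0,1]]'|grep -E "time|pos|force"
python3 -m pendant '[[-0.002,0,-0.01,0,0,0,1],[-0.004,0,-0.02,0,0,0,1],[-0.005,0,-0.03,0,0,0,1],[-0.006,0,-0.04,0,0,0,1],[-0.007,0,-0.05,0,0,0,1],[-0.008,0,-0.06,0,0,0,1],[-0.009,0,-0.07,0,0,0,1],[-0.01,0,-0.08,0,0,0,1]]'|grep -E "time|pos|force"
```

```text
time_s: 18.6
position: [0.6315, -0.051, 0.1787]
force: [-0.4, -3.4, 2.2]
grasp_force: 1.7
time_s: 19.4
position: [0.6316, -0.0538, 0.1948]
force: [0.0, -1.9, 1.4]
grasp_force: 1.3
time_s: 20.2
position: [0.6315, -0.0557, 0.2107]
force: [0.8, 0.2, 2.0]
grasp_force: 0.7
```

```bash
python3 -m pendant '[[0,0,-0.008,0,0,0,1],[0,0,-0.016,0,0,0,1],[0,0,-0.024,0,0,0,1],[0,0,-0.032,0,0,0,1],[0,0,-0.04,0,0,0,1],[0,0,-0.048,0,0,0,1],[0,0,-0.056,0,0,0,1],[0,0,-0.064,0,0,0,1]]'|grep -E "time|pos|force"
```

```text
time_s: 21.0
position: [0.6315, -0.0561, 0.2234]
force: [-0.5, -0.6, 0.5]
grasp_force: 0.0
```

```bash
python3 -m pendant '[[0,0,-0.01,0,0,0,1],[0,0,-0.02,0,0,0,1],[0,0,-0.04,0,0,0,1],[0,0,-0.15,0,0,0,1],[0,0,-0.3,0,0,0,1],[0,0,-0.5,0,0,0,1],[0,0,-0.65,0,0,0,1],[0,0,-0.65,0,0,0,1]]'|grep -E "time|pos|force"
python3 -m pendant '[[-0.98,-0.5,0,0,0,0,1],[-0.98,-0.5,0,0,0,0,1],[-0.98,-0.5,0,0,0,0,1],[-0.98,-0.5,0,0,0,0,1],[-0.98,-0.5,0,0,0,0,1],[-0.98,-0.5,0,0,0,0,1]]' >/dev/null
python3 -m pendant '[[-0.5,-0.5,-0.2,0,0,0,1],[-0.5,-0.5,-0.2,0,0,0,1],[-0.5,-0.5,-0.2,0,0,0,1],[-0.5,-0.5,-0.2,0,0,0,1],[-0.5,-0.5,-0.2,0,0,0,1],[-0.5,-0.5,-0.2,0,0,0,1],[-0.5,-0.5,-0.2,0,0,0,1]]'|grep -E "time|pos|force"
python3 - <<'E'
from h import *
from rig import capture
p,d=capture("top"); w=world("top",d); Z=w[...,2]; v,u=np.mgrid[:480,:640]
cv2.imwrite("pics/end.png",cv2.resize(p[140:320,200:440,::-1],None,fx=3.3,fy=3.3))
m=(u>335)&(u<430)&(v>180)&(v<295)&(Z>.035)&(Z<.06)&(d>0); print(rect(w,m))
for a,b in((240,255),(325,345)):
    k=(u>=a)&(u<=b)&(v>200)&(v<245)&(d>0); print(np.median(w[k],0))
E
```

```text
time_s: 21.8
position: [0.6338, -0.0565, 0.3595]
force: [0.6, -0.2, 0.1]
grasp_force: 0.0
time_s: 23.1
position: [0.4331, -0.3507, 0.3927]
force: [1.1, -0.3, -0.6]
grasp_force: 0.0
(((523.7117919921875, -120.42854309082031), (116.90101623535156, 210.33509826660156), 89.35796356201172), [[418.0, -178.0], [628.0, -180.0], [630.0, -63.0], [419.0, -61.0]])
[0.53536484 0.14175813 0.15069786]
[ 0.53544731 -0.05393695  0.14881035]
```

View pics/end.png

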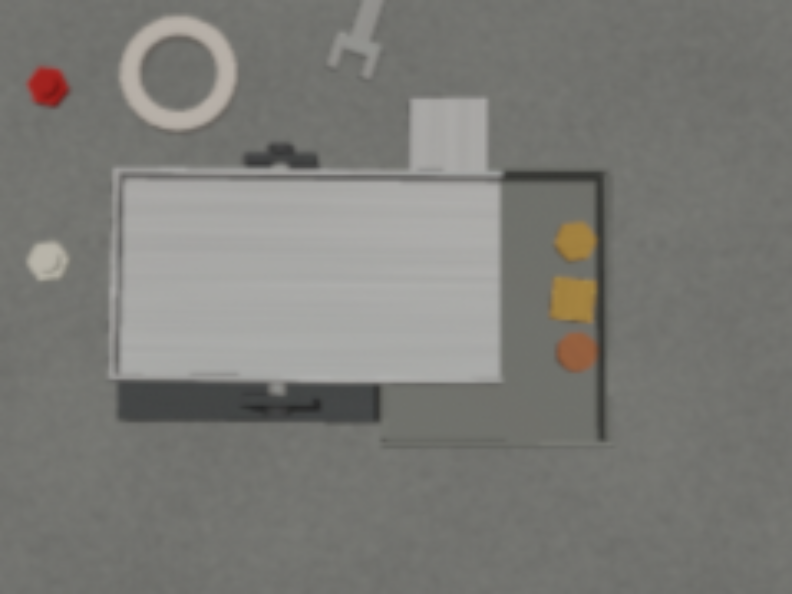

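The tub sits flush against the base (seam at (380,400)). The tray is empty and level, the three fittings are in the tub at about (575, 240–352), and the bystanders visible here are untouched.

```bash
python3 -c "
from rig import bot
print(bot.hand_in())"
```

```text
the job is handed in; nothing more can be done
None
```

I handed the job in at about 23 s: the tub is flush against the stand, the tray was held on its stop at 12–14 N until all three fittings slid into the tub, and the tray is eased back to level and released.

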